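Push the slide box home down its rack lane

TASK

Put the loose slide box away by pushing it with your fingertips, gently, along the base board and down the empty lane of the rack until it stands square and fully home against the end stop, then back away from it. Neither the box nor the robot may touch the guide rails on either side of the lane, so straighten and centre the box on the open board first. Only push the box, never lift or tip it, and leave the other slide box and everything else on the bench as it stands.

Things in the scene. Friction and masses are not known exactly. Their poses are not given: they have to be found in the camera images.
- rack: fixed slide-box rack: plywood base board 280 x 430 x 6 mm (x -145 to 135, y -230 to 200 mm in its frame) with two parallel lanes between low rails, running along its own +y (to the robot's left) to a common end stop; rails at y 0 to 190 mm, stop face at y = 190 mm; y below 0 is open board. Origin on the table surface, z up; board's top at z = 6 mm
- lane_mouth (a point): point on the base board in the middle of the mouth of the near, empty lane (the one nearer the robot), at rack x = -59, y = 0, z = 6 mm; axes as the rack's, the lane runs 190 mm from here along +y. The lane is 106 mm wide, so the box has 8 mm to spare on each side. The other lane is centred on rack x = +59 mm
- rail_near: a plain straight aluminium guide rail fixed on the rack, 12 mm wide, 190 mm long along the rack's y, 18 mm high, its top 24 mm above the table; it bounds the near lane on the robot's side (its inner face at rack x = -112 mm). Origin: its underside, mid-width, at its open (mouth) end; the rail runs from there 190 mm along +y
- rail_mid: a plain straight aluminium guide rail fixed on the rack, 12 mm wide, 190 mm long along the rack's y, 18 mm high, its top 24 mm above the table; it parts the two lanes (its face to the near lane at rack x = -6 mm). Origin: its underside, mid-width, at its open (mouth) end; the rail runs from there 190 mm along +y
- end_stop: aluminium cross bar fixed across the closed end of both lanes, 248 mm long, 12 mm thick, 30 mm high, its top 36 mm above the table. Origin: its underside, at the face turned to the lanes (rack y = 190 mm)
- slide_box: grey plastic slide box, 90 mm wide (its x, across the lane), 110 mm long (its y, along the lane), 45 mm high, about 0.2 to 0.45 kg, loose on the open board before the near lane, some way aside and turned a little. Dry friction: it stays where it is left. Origin: centre of its underside (6 mm above the table); +y points to the lane
- parked_box: a second slide box exactly like the first (90 x 110 x 45 mm), already home in the far lane of the rack; leave it alone. Origin: centre of its underside
- dropper_bottle: small amber dropper bottle, 30 mm across, 62 mm high, standing on the rack's base board in front of the far lane. Origin: centre of its underside
- petri_dish: clear closed dish, 90 mm across, 18 mm high, on the table on the robot's side of the rack. Origin: centre of its underside
- staining_jar: square glass jar with a lid, 66 mm wide, 89 mm high, on the table just past the rack's closed end. Origin: centre of its underside
- pen_mug: white mug, 76 mm across, 95 mm high, on the right. Origin: centre of its underside
- wash_bottle: white plastic bottle, 70 mm across, 170 mm high, on the left. Origin: centre of its underside
- oil_jar: small round jar, 44 mm across, 45 mm high, on the right near the robot. Origin: centre of its underside
- lens_brush: brush 160 mm long lying on the table on the left. Origin: its middle
Not all that is in view belongs to the job. Leave any orange or red look-alike of the slide_box alone.

How it is judged:
By the outcome, as a careful person would: the job done as asked, in the order asked, and still so for the second after the job is handed in, with the robot touching nothing.
It also fails if it takes over 67 s, if anything falls off the work surface, if the arm or the gripper's body presses on something with over 40 N, if the wrist force passes 120 N, or if a joint passes its speed limit or range.

ROBOT

A 6-joint arm with a two-finger parallel gripper is mounted at the origin on the work surface. World frame = base frame: x ahead of the robot, y to its left, z up, the work surface at z = 0. Lengths are in m, angles in rad, forces in N, time in s.
With the tool pointing down it reaches from about 0.4 to 0.825 m from the base axis. Payload 7 kg.
Tool frame: the origin (TCP) lies midway between the tips of the shut fingers; the grasp point (between the pads) lies arm.hold_point_z behind it (arm.hold_point_z is the distance from the TCP to the grasp point, in m); z points along the fingers, y is the line along which they close (so a half turn about z gives the same grasp; the last joint's range is limited). The gripper opens to 88 mm and grips with 3 to 60 N. Pads are 19 mm wide; open, the fingers measure 130 mm over their backs; the gripper's body (78 mm by 193 mm) begins 47 mm behind the grasp point.
Start: joints at [1.493, 0.359, 0.012, 0, -1.224, -0.288], TCP at [0.241, 0.63, 0.227] pointing down, gripper open.
Joint ranges: [-3.07, 3.07], [-1.43, 2.12], [-1.02, 1.25], [-3.03, 1.67], [-3.05, -0], [-3.03, 3.03]. Speed limits (rad/s): [2.39, 2.39, 3.01, 3.14, 3.14, 3.14].

INTERFACE

Orientations are given as [roll, pitch, yaw] about the fixed x, y, z axes, in that order (R = Rz(yaw) Ry(pitch) Rx(roll)).
In Python, from station import arm gives the robot as it stands.
- The arm moves only by the shell command python3 -m crank 'ROWS' [OPENING] [FORCE]. ROWS is JSON, a list that holds one entry, the list of rows, each a list of 4 numbers: the shift along the tool's x, y, z in units of 25 mm (1.0 is 25 mm), then the turn about the tool's z in units of 5 degrees (1.0 is 5 degrees). A call has 1 to 12 rows; each row is the pose to reach, as a shift and turn from the pose commanded when the call began, along the tool's axes at that moment; what a row does not reach only later rows make up. A row lasts 1/8 s, in which the tool goes at most 62.5 mm and 10.7 degrees, less where a joint would pass 70% of its speed; a pose out of reach is approached as far as the arm can. A call with a gripper value outside its range is refused whole. OPENING is the closure, from 0 (fully open) to 1 (shut), set as the call begins (- or left out, the last holds). The fingers move at their own pace and stop on an object; FORCE is the grip in N (left out, the last holds). Time passes only in rows, so rows that repeat a pose let the fingers close. It gives the time, the measured TCP pose, the force, the opening and the grip force at its end, in the units of the state.
- arm.get_state(): the state, without advancing time (a new reading comes with each control period).
- arm.grab_frame(name): name is "scene" or "top" or "wrist"; returns (picture, depth): 420x560x3 uint8, red, green, blue; 420x560 float32, m along the optical axis (not along the pixel's ray), 0 where there is no reading.
- arm.get_calibration(name): a dict with "mtx" (3x3 intrinsics, pixels), "R" (3x3) and "t" (3): a world point X has camera coordinates R X + t; the wrist camera has in their place "mount" (4x4, takes a point from camera to tool coordinates, whose origin is the TCP and whose axes are the flange's). Camera axes: x right, y down, z forward; pixel columns grow to the right and rows downward; lengths in m; the calibration is good to about 2 mm. A picture is of the moment at which its call begins: read the wrist's pose just before it. get_calibration takes no time and is no camera call.
- arm.job_done(): hands the job in; it is judged then, once.
Trained networks look in the newest picture that a camera, given by its name, has taken for a name from the list of things; names that differ only in an ending like _2 or _b are one class to them, and where a whole thing is asked for, a point or a joint stands for the part that bears it (a point fixed in the world has none). Each returns a list of dicts, best first, with "score" (0 to 1); they miss things now and then, are a little off and sometimes report something else, mostly with a low value. They report only what shows in the picture. A call takes as long as a camera call. They do not tell look-alikes from the thing itself.
- arm.recognise(thing, camera): "extent" ([left, top, width, height] in pixels, round what is visible of it).
- arm.trace(thing, camera): "mask" (420x560 bool, what is visible of it) and "extent" ([left, top, width, height] in pixels, round what is visible of it).
The state is a dict: "t": time; "q": joint angles; "qd": joint speeds; "joint_efforts": joint torques, N m; "eef_pos": TCP position; "ee_rot": TCP orientation; "force": force on the tool from outside, world axes, zero at the start; "moment": the same for the moment, N m; "width": finger opening in m; "gripper_force": force on a finger pad.
Only numpy, scipy, OpenCV 4.12 (cv2) and the standard library are available. Lean on these libraries where they do the work, as an engineer would, in place of code of your own. Each camera call takes 0.05 s, during which the arm holds its last target. There are 200 camera calls.

## Working session

There is one attempt and no reset: what is moved stays moved. The work goes in short steps, Python scripts to look and compute and a shell command to move; the robot and the scene stay as the last step left them, time stands still between calls to the robot, and variables do not carry over. Pictures are saved under pics/ and viewed, at most 10 in all, crops included, and the job is handed in when it is done.

```bash
ls; mkdir -p pics; python3 - <<'E'
from station import arm
import cv2,numpy as np
s=arm.get_state();print({k:np.round(v,3).tolist() for k,v in s.items()}, arm.hold_point_z)
p,d=arm.grab_frame("top");cv2.imwrite("pics/top.png",p[:,:,::-1]);np.save("top_d.npy",d)
p2,d2=arm.grab_frame("scene");cv2.imwrite("pics/scene.png",p2[:,:,::-1])
c=arm.get_calibration("top");print(c)
for n in ["slide_box","rack","rail_near","rail_mid","end_stop"]:
    for r in arm.recognise(n,"top"): print(n,r)
E
```

```text
pics
{'t': 0.0, 'q': [1.493, 0.359, 0.011, -0.0, -1.224, -0.288], 'qd': [0.001, -0.0, 0.002, -0.0, 0.0, 0.0], 'joint_efforts': [-0.002, -58.272, 29.306, 6.997, 0.007, -0.0], 'eef_pos': [0.241, 0.63, 0.226], 'ee_rot': [3.14, -0.0, -0.366], 'force': [-0.015, -0.166, 0.044], 'moment': [-0.011, -0.01, 0.019], 'gripper_force': 0.0, 'width': 0.088} 0.0188
{'mtx': array([[494.29195443,   0.        , 276.81083547],
       [  0.        , 494.29195443, 204.28537037],
       [  0.        ,   0.        ,   1.        ]]), 'R': array([[-0.01914943, -0.99967542, -0.01680349],
       [-0.9828275 ,  0.02190647, -0.18322173],
       [ 0.18353037,  0.01300634, -0.98292799]]), 't': array([0.03974605, 0.54436224, 1.11126934])}
slide_box {'extent': [348.8, 174.0, 56.5, 52.0], 'score': 0.92}
slide_box {'extent': [345.4, 286.6, 63.3, 52.7], 'score': 0.78}
slide_box {'extent': [422.1, 282.1, 68.2, 53.7], 'score': 0.7}
rack {'extent': [214.7, 118.6, 203.2, 147.3], 'score': 0.87}
rail_near {'extent': [246.6, 234.4, 74.8, 24.2], 'score': 0.87}
rail_mid {'extent': [233.1, 189.6, 81.3, 19.5], 'score': 0.85}
end_stop {'extent': [217.6, 161.3, 25.6, 95.8], 'score': 0.64}
```

View pics/top.png

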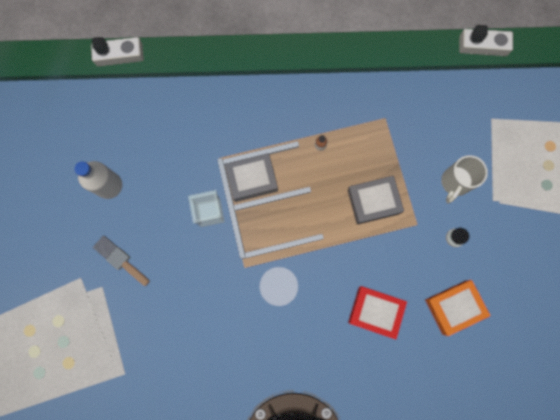

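View pics/scene.png

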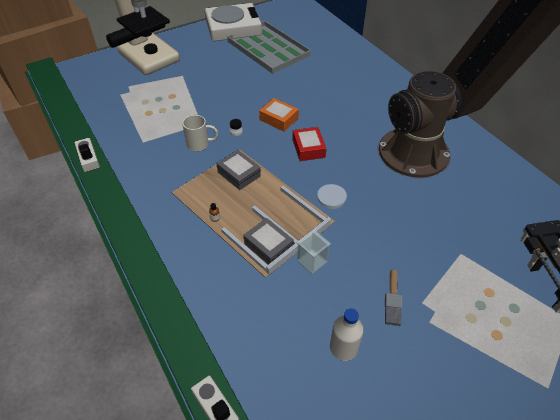

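Candidates in the top view: grey box at (377,199) on the open board, grey box at (250,177) in the far lane (the parked one), and the red (379,312) and orange (459,307) look-alikes on the table. The box at (377,199) fits: it is grey, loose on the open board in front of the near lane, and turned a little. Next I'll measure it and confirm with a crop.

```bash
cat > h.py <<'E'
from station import arm
import cv2,numpy as np
from scipy.optimize import least_squares
C=arm.get_calibration("top");K,R,t=C["mtx"],C["R"],C["t"]
def plane(uv,z):
    uv=np.atleast_2d(uv).astype(float);r=np.c_[uv,np.ones(len(uv))]@np.linalg.inv(K).T@R
    c=-R.T@t;return (c+r*((z-c[2])/r[:,2])[:,None])[:,:2]
def proj(X):
    q=np.atleast_2d(X)@R.T+t;q=q@K.T;return q[:,:2]/q[:,2:]
def cloud(d):
    v,u=np.mgrid[:420,:560];r=np.stack([u,v,np.ones_like(u)],-1)@np.linalg.inv(K).T*d[...,None]
    return (r-t)@R
def rect(P,long):  # centre, yaw of long side near +y of world (angle of rack +y minus 90deg)
    (c,s,a)=cv2.minAreaRect(P.astype(np.float32));b=cv2.boxPoints((c,s,a));e=np.diff(np.r_[b,b[:1]],axis=0)
    e=e[np.argmax(np.hypot(*e.T))]; e=e*np.sign(e[1]);return np.array(c),np.degrees(np.arctan2(-e[0],e[1])),sorted(s)
E
python3 - <<'E'
from h import *
p=cv2.imread("pics/top.png");d=np.load("top_d.npy");X=cloud(d)
print("table z",np.median(X[280:300,180:230,2]))
hsv=cv2.cvtColor(p,cv2.COLOR_BGR2HSV);m=((hsv[...,0]<25)&(hsv[...,1]>60)).astype(np.uint8)
m[:110]=0;m[275:]=0;m[:,:210]=0;m[:,425:]=0
m=cv2.morphologyEx(m,cv2.MORPH_OPEN,np.ones((3,3)))
n,l,st,_=cv2.connectedComponentsWithStats(m);print(st[1:][st[1:,4]>200])
v,u=np.nonzero(m);P=plane(np.c_[u,v],.006);c,a,s=rect(P,0);print("board",c,a,s)
for nm,(x0,x1,y0,y1) in dict(box=(335,415,165,235),park=(220,290,145,205)).items():
    w=np.zeros((420,560),bool);w[y0:y1,x0:x1]=1;w&=(X[...,2]>.035)&(X[...,2]<.06)
    print(nm,w.sum(),np.median(X[w][:,2]),rect(X[w][:,:2],0))
for n in ["slide_box","parked_box","dropper_bottle","pen_mug","staining_jar"]:
    for r in arm.trace(n,"top")[:2]:
        k=r["mask"];print(n,r["score"],np.round(np.median(X[k],0),3),rect(plane(np.argwhere(k)[:,::-1],.051),0) if "box" in n else "")
crop=cv2.resize(p[110:280,210:430],None,fx=3.5,fy=3.5,interpolation=cv2.INTER_CUBIC);cv2.imwrite("pics/crop.png",crop)
cv2.imwrite("pics/m.png",m*255)
E
```

```text
table z 0.0015559613274236965
[[  237   120   179   146 13138]]
board [ 0.5855515  -0.06868595] 12.698694 [0.27518755197525024, 0.4242633879184723]
box 1836 0.05224702040094763 (array([ 0.55355811, -0.20436779]), np.float32(12.598931), [0.0907476469874382, 0.11119786649942398])
park 1938 0.05213079376734637 (array([0.61870235, 0.09773968]), np.float32(12.680417), [0.11667204648256302, 0.12533840537071228])
slide_box 0.87 [ 0.293 -0.192  0.046] (array([ 0.29357654, -0.19128942]), np.float32(-19.550728), [0.09120490401983261, 0.11600006371736526])
slide_box 0.83 [ 0.55  -0.202  0.052] (array([ 0.55083007, -0.20266208]), np.float32(12.632369), [0.09434168040752411, 0.11917435377836227])
parked_box 0.79 [0.611 0.088 0.052] (array([0.61169797, 0.08948912]), np.float32(12.698776), [0.1004546582698822, 0.1118377149105072])
parked_box 0.72 [ 0.46  -0.389  0.044] (array([ 0.45791426, -0.38466045]), np.float32(-1.2295963), [0.044035207480192184, 0.0537942498922348])
dropper_bottle 0.73 [ 0.693 -0.079  0.048] 
dropper_bottle 0.34 [ 0.567 -0.061  0.008] 
pen_mug 0.76 [ 0.604 -0.416  0.054] 
staining_jar 0.8 [0.531 0.191 0.09 ] 
staining_jar 0.36 [ 0.604 -0.415  0.054]
```

View pics/crop.png

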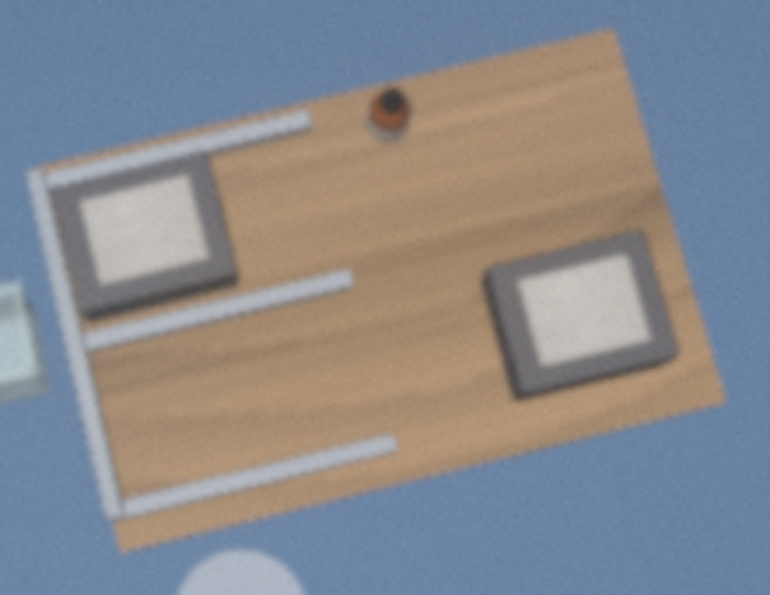

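The crop confirms it: the loose grey box is at about (582,315) in the crop, with its long side along the lane. The near lane is empty, with rail mouths at (350,278) and (395,443). Next is a sub-pixel fit.

```bash
cat >> h.py <<'E'
from scipy.ndimage import map_coordinates
def Rz(a): return np.array([[np.cos(a),-np.sin(a)],[np.sin(a),np.cos(a)]])
def place(p,x): return np.c_[x[:,:2]@Rz(p[2]).T+p[:2],x[:,2]]
def icp(img,edges,p,w=3.5,it=8,prj=proj):
    """edges: list of (A,B) 3D in body; gradient-peak search normal to each"""
    g=cv2.GaussianBlur(img.astype(np.float32),(0,0),.8);o=np.arange(-w,w+.01,.25);p=np.array(p,float)
    for k in range(it):
        S,T=[],[]
        for A,B in edges:
            X=np.linspace(A,B,40)[2:-2];u=prj(place(p,X));n=(u[-1]-u[0])[::-1]*[1,-1];n/=np.hypot(*n)
            q=u[:,None]+o[None,:,None]*n;v=map_coordinates(g,[q[...,1],q[...,0]],order=1)
            dv=np.abs(np.gradient(v,axis=1));b=dv.argmax(1);wt=np.clip(dv-.5*dv.max(1,keepdims=True),0,None)*(np.abs(o-o[b][:,None])<1.6)
            S+=[(X,n)];T.append((u+((wt*o).sum(1)/(wt.sum(1)+1e-9))[:,None]*n))
        f=lambda p:np.concatenate([((prj(place(p,X))-t_)@n) for (X,n),t_ in zip(S,T)])
        r=least_squares(f,p,loss="soft_l1",f_scale=.4);p=r.x
    return p,[round(float(np.mean(np.abs(c))),2) for c in np.split(f(p),len(edges))]
def E(a,b): return np.array(a)/1e3,np.array(b)/1e3
RACK=[E((-145,-230,6),(135,-230,6)),E((-145,-225,6),(-145,185,6)),E((135,-225,6),(135,185,6)),
 E((6,0,24),(6,185,24)),E((-112,0,24),(-112,185,24)),E((-6,0,24),(6,0,24)),E((-124,0,24),(-112,0,24))]
c0=-R.T@t
def box_edges(p):  # silhouette edges of the box as the camera sees it (body frame)
    c=Rz(-p[2])@(c0[:2]-p[:2])*1e3;sx,sy=np.sign(c);X,Y,b,h=45,55,6,51
    return [E((-sx*X,-Y,h),(-sx*X,Y,h)),E((-X,-sy*Y,h),(X,-sy*Y,h))]+([E((sx*X,-Y,b),(sx*X,Y,b))] if abs(c[0])>60 else [])+([E((-X,sy*Y,b),(X,sy*Y,b))] if abs(c[1])>80 else [])
def torack(rk,P,yaw=0): return np.r_[(Rz(-rk[2])@(np.array(P)[:2]-rk[:2]))*1e3,np.degrees(yaw-rk[2])]
E
python3 - <<'E'
from h import *
p=cv2.imread("pics/top.png");b=cv2.cvtColor(p,cv2.COLOR_BGR2LAB)[...,2]
print("cam",c0)
rk,e=icp(b,RACK,[.587,-.053,np.radians(12.7)]);print("rack",rk,np.degrees(rk[2]),e);np.save("rk.npy",rk)
bx=[.5536,-.2044,np.radians(12.7)]
for d in(-6,0,6):
  q=np.array(bx)+[0,0,np.radians(d)];q,e=icp(b,box_edges(q),q,w=4);print("box",q,np.degrees(q[2]),e,torack(rk,q,q[2]))
q,e=icp(b,box_edges([.612,.089,.22]),[.6187,.0937,.22],w=4);print("park",q,e,torack(rk,q,q[2]))
st=arm.get_state();print(arm.get_calibration("wrist"))
E
```

```text
cam [0.33182363 0.01335455 1.1927046 ]
rack [ 0.58737328 -0.0526252   0.22149547] 12.690755852201162 [0.13, 0.1, 0.18, 0.19, 0.1, 0.08, 0.1]
box [ 0.55487337 -0.20555977  0.21964011] 12.584451526756375 [0.47, 0.54, 0.48, 0.61] [-6.53039519e+01 -1.42058512e+02 -1.06304325e-01]
box [ 0.55487477 -0.20555944  0.21968496] 12.587020870169038 [0.47, 0.54, 0.48, 0.61] [-6.53025110e+01 -1.42058494e+02 -1.03734982e-01]
box [ 0.55487477 -0.20555945  0.21968544] 12.587048304338406 [0.47, 0.54, 0.48, 0.61] [-6.53025124e+01 -1.42058508e+02 -1.03707548e-01]
park [0.62764555 0.10687203 0.21490885] [1.02, 0.07, 3.6] [ 74.32817857 146.75335207  -0.37738596]
{'mtx': array([[363.90747299,   0.        , 281.82463008],
       [  0.        , 363.90747299, 204.83796062],
       [  0.        ,   0.        ,   1.        ]]), 'mount': array([[-1.98118879e-06, -9.61994915e-01, -2.73067361e-01,
         7.49108188e-02],
       [ 9.99999766e-01,  1.84928286e-04, -6.58743168e-04,
        -2.26927661e-04],
       [ 6.84205457e-04, -2.73067299e-01,  9.61994689e-01,
        -1.59107180e-01],
       [ 0.00000000e+00,  0.00000000e+00,  0.00000000e+00,
         1.00000000e+00]])}
```

```bash
python3 -m crank '[[[2,1.6,0,-1],[4,3.4,0,-2],[6,5.2,0,-3],[8,6.9,0,-4],[10,8.6,0,-5],[12,10.3,0,-6],[14,12,0,-6.74],[15.5,13.5,0,-6.74],[16.5,14.2,0,-6.74],[17.2,16.5,0,-6.74],[18,18.6,0,-6.74],[18.7,20.6,0,-6.74]]]' 0.57 20
cat >> h.py <<'E'
def go(P,yaw=None):  # P world xyz -> tool units
    s=arm.get_state();e=cv2.Rodrigues(np.zeros(3))[0];y=s["ee_rot"][2];d=np.array(P)-s["eef_pos"]
    T=np.array([[np.cos(y),np.sin(y),0],[np.sin(y),-np.cos(y),0],[0,0,-1]])
    print("eef",np.round(s["eef_pos"],4),"yaw",round(np.degrees(y),2),"units",np.round(T@d/.025,2),"turn",None if yaw is None else np.round(((np.degrees(y)-yaw+180)%360-180)/5,2))
rk=np.load("rk.npy") if __import__("os").path.exists("rk.npy") else None
def rw(x,y,z): return np.r_[rk[:2]+Rz(rk[2])@(np.array([x,y])/1e3),z/1e3]
def tcp(): s=arm.get_state();return np.r_[torack(rk,s["eef_pos"],s["ee_rot"][2]),s["eef_pos"][2]*1e3].round(1),np.round(s["force"],1)
E
python3 -c "
from h import *
print(tcp());go(rw(-152,-142,227),12.69)"
```

```text
t: 2.1
eef_pos: [0.4936, -0.0196, 0.2269]
ee_rot: [3.142, -0.001, 0.222]
force: [2.6, -0.5, -0.1]
width: 0.0378
gripper_force: 0.0
(array([-8.420e+01,  5.280e+01,  1.000e-01,  2.269e+02]), array([ 2.6, -0.5, -0.1]))
eef [ 0.4936 -0.0196  0.2269] yaw 12.74 units [-2.72  7.79 -0.  ] turn 0.01
```

```bash
python3 -m crank '[[[-0.9,2.3,0,0],[-1.8,4.6,0,0],[-2.5,6.6,0,0],[-2.7,7.8,0,0],[-2.7,7.8,0,0],[-2.7,7.8,0,0]]]'
cat >> h.py <<'E'
from scipy.spatial.transform import Rotation as Ro
def wcam():
    s=arm.get_state();c=arm.get_calibration("wrist");M=np.eye(4);M[:3,:3]=Ro.from_euler("xyz",s["ee_rot"]).as_matrix();M[:3,3]=s["eef_pos"]
    p,d=arm.grab_frame("wrist");W=np.linalg.inv(M@c["mount"]);k=c["mtx"]
    def pr(X): q=(np.atleast_2d(X)@W[:3,:3].T+W[:3,3])@k.T;return q[:,:2]/q[:,2:]
    return p,d,pr,(M@c["mount"])[:3,3]
E
python3 - <<'E'
from h import *
p,d,pr,c=wcam();print(tcp(),c)
im=p[:,:,::-1].copy()
b=cv2.cvtColor(im,cv2.COLOR_BGR2LAB)[...,2];np.save("wb.npy",b)
def draw(pose,edges,col):
    for A,B in edges: u=pr(place(pose,np.array([A,B])));cv2.line(im,*[tuple(int(v) for v in x) for x in u.round()],col,1)
draw(rk,RACK,(0,0,255));bx=np.array([.5549,-.2056,.2197])
X,Y=45,55
for h in(6,51): draw(bx,[E((-X,-Y,h),(X,-Y,h)),E((-X,Y,h),(X,Y,h)),E((-X,-Y,h),(-X,Y,h)),E((X,-Y,h),(X,Y,h))],(0,255,0))
cv2.imwrite("pics/w1.png",im)
E
```

```text
t: 2.85
eef_pos: [0.4708, -0.2228, 0.2265]
ee_rot: [-3.141, -0.0, 0.222]
force: [-0.6, 0.2, 0.3]
width: 0.038
gripper_force: 0.0
(array([-1.509e+02, -1.401e+02,  1.000e-01,  2.266e+02]), array([-0.3, -0.1, -0.4])) [ 0.54393533 -0.20679235  0.38564409]
```

View pics/w1.png

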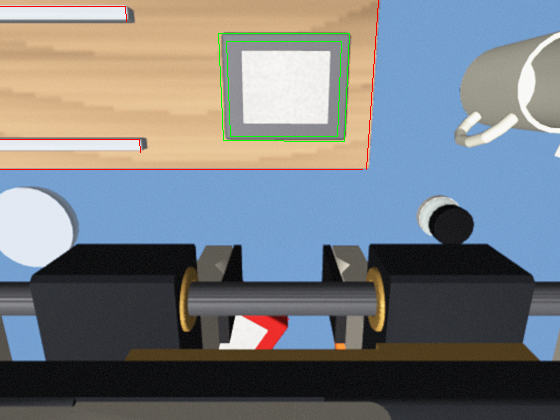

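The wrist view shows the rack overlay lying exactly on the rails and board edge. The box is at (285,87), nearly parallel to the rails, with its near side at row 139. I'll refine its pose here.

```bash
cat >> h.py <<'E'
TOP=[E((-45,-55,51),(45,-55,51)),E((-45,55,51),(45,55,51)),E((-45,-55,51),(-45,55,51)),E((45,-55,51),(45,55,51))]
def wfit(bx0,edges=TOP,w=6,rackedges=(0,1,4),save=None):
    p,d,pr,c=wcam();im=p[:,:,::-1].copy();b=cv2.cvtColor(im,cv2.COLOR_BGR2LAB)[...,2]
    if save: cv2.imwrite(save,im)
    q,e=icp(b,edges,bx0,w=w,prj=pr);print("box wrist",torack(rk,q,q[2]).round(2),e)
    if rackedges:
        r,e2=icp(b,[RACK[i] for i in rackedges],rk,w=4,prj=pr);print("rack wrist shift",np.round((r-rk)*[1e3,1e3,57.3],2),e2,"box in it",torack(r,q,q[2]).round(2))
    return q
E
python3 - <<'E'
from h import *
b=[.5549,-.2056,.2197]
R2=[E((-145,-225,6),(-145,-40,6)),E((-145,-230,6),(80,-230,6)),E((-112,0,24),(-112,80,24)),E((-6,0,24),(-6,60,24))]
RACK[:]=R2+RACK
for T in (TOP,TOP[:2],TOP[2:]): wfit(b,T,rackedges=(0,1,2,3) if T is TOP else ())
go(rw(-150,-142,20),12.69)
E
```

```text
box wrist [ -64.64 -143.68   -0.15] [0.59, 0.59, 0.69, 0.45]
rack wrist shift [ 1.1  -1.5   0.14] [0.19, 0.07, 1.72, 2.66] box in it [ -65.74 -141.8    -0.29]
box wrist [-2.2782875e+05 -4.4640000e+01 -1.4938000e+02] [0.0, 0.0]
box wrist [-1.75760100e+05 -9.79536237e+07  1.80940000e+02] [0.0, 0.0]
eef [ 0.4712 -0.2221  0.2268] yaw 12.82 units [0.02 0.09 8.27] turn 0.03
```

```bash
python3 -m crank '[[[0,0.1,2.2,0],[0,0.1,4.4,0],[0,0.1,6.4,0],[0,0.1,7.6,0],[0,0.1,8.2,0],[0,0.1,8.25,0],[0,0.1,8.25,0],[0.3,0.1,8.25,0],[0.6,0.1,8.25,0],[0.9,0.1,8.25,0],[1.05,0.1,8.25,0],[1.05,0.1,8.25,0]]]'
python3 -c "
from h import *
print(tcp());go(rw(-121,-142,20),12.69)"
```

```text
t: 4.55
eef_pos: [0.4973, -0.2195, 0.0202]
ee_rot: [-3.142, 0.0, 0.223]
force: [-0.0, -0.3, -0.2]
width: 0.0379
gripper_force: 0.0
(array([-1.245e+02, -1.430e+02,  1.000e-01,  2.020e+01]), array([-0. , -0.3, -0.2]))
eef [ 0.4973 -0.2195  0.0202] yaw 12.75 units [ 0.14 -0.04  0.01] turn 0.01
```

```bash
python3 -m crank '[[[0.04,0,0,0],[0.08,0,0,0],[0.12,0,0,0],[0.16,0,0,0],[0.2,0,0,0],[0.24,0,0,0],[0.26,0,0,0]]]'
python3 -c "
from h import *
print(tcp())
wfit([.5549,-.2056,.2197],rackedges=(),save='pics/w2.png')"; python3 -m crank '[[[0.04,0,0,0],[0.07,0,0,0],[0.1,0,0,0],[0.12,0,0,0]]]'
python3 -c "
from h import *
print(tcp())
p,d=arm.grab_frame('top');p=p[:,:,::-1]
b=cv2.cvtColor(np.ascontiguousarray(p),cv2.COLOR_BGR2LAB)[...,2]
q=[.5549,-.2056,.2197];q,e=icp(b,box_edges(q)[:2],q,w=4);print(torack(rk,q,q[2]),e)
X=cloud(d);w=np.zeros((420,560),bool);w[165:235,335:415]=1;w&=(X[...,2]>.042)&(X[...,2]<.06)
P=X[w];print(w.sum(),torack(rk,np.array(rect(P[:,:2],0)[0])),rect(P[:,:2],0)[1:])"
```

```text
t: 5.42
eef_pos: [0.5034, -0.2181, 0.0202]
ee_rot: [-3.142, 0.0, 0.222]
force: [-1.4, -0.8, 0.7]
width: 0.0371
gripper_force: 1.1
(array([-118.2, -143. ,    0. ,   20.2]), array([-1.4, -0.8,  0.7]))
box wrist [ -65.66 -143.32    0.7 ] [1.84, 3.61, 1.58, 3.03]
t: 5.98
eef_pos: [0.5065, -0.2174, 0.0203]
ee_rot: [-3.142, -0.0, 0.222]
force: [-1.6, -0.3, -0.5]
width: 0.0377
gripper_force: 0.6
(array([-1.151e+02, -1.430e+02,  1.000e-01,  2.030e+01]), array([-1.6, -0.3, -0.5]))
[ -64.61967573 -152.56383661    3.50965656] [1.47, 0.98]
0 [-561.46258417  180.37890447  -12.69075585] (np.float32(-0.0), [0.0, 0.0])
```

```bash
python3 -m crank '[[[0.02,0,0,0],[0.04,0,0,0],[0.06,0,0,0],[0.06,0,0,0]]]'
python3 -c "
from h import *
print(tcp())"
python3 -m crank '[[[-0.3,0,0,0],[-0.8,0,0,0],[-1.5,0,0,0],[-1.5,0,-1,0],[-1.5,0,-3,0],[-1.5,0,-5.2,0],[-1.5,0,-7,0],[-1.5,0,-8,0],[-1.5,0,-8.2,0],[-1.5,0,-8.2,0],[-1.5,0,-8.2,0]]]'
python3 - <<'E'
from h import *
print(tcp())
RACK[:]=[E((-145,-225,6),(-145,-40,6)),E((-145,-230,6),(80,-230,6)),E((-112,0,24),(-112,80,24)),E((-6,0,24),(-6,60,24))]
wfit([.5612,-.204,.2197],rackedges=(0,1,2),save="pics/w3.png")
E
```

```text
t: 6.52
eef_pos: [0.508, -0.2171, 0.0203]
ee_rot: [3.142, -0.0, 0.222]
force: [-1.9, -0.3, -0.7]
width: 0.0374
gripper_force: 0.5
(array([-1.136e+02, -1.430e+02,  1.000e-01,  2.030e+01]), array([-1.9, -0.3, -0.7]))
t: 7.9
eef_pos: [0.4704, -0.2253, 0.224]
ee_rot: [-3.141, 0.002, 0.222]
force: [0.1, 0.8, 0.5]
width: 0.038
gripper_force: 0.0
(array([-152.1, -142.8,    0. ,  224. ]), array([0.1, 0.8, 0.5]))
box wrist [-5.6340e+01 -1.4358e+02  1.2000e-01] [0.59, 0.59, 0.69, 0.45]
rack wrist shift [ 2.35 -1.61 -0.2 ] [0.17, 0.12, 0.09] box in it [ -57.79 -141.69    0.32]
```

View pics/w3.png

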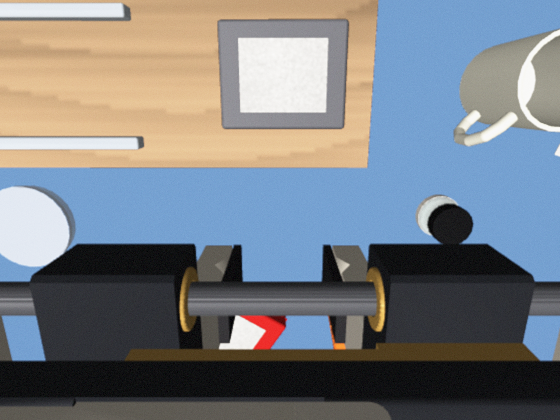

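The box at about (284,75) now sits centred between the two rail lines, and it looks square. Next I'll move behind it and measure along the lane axis.

```bash
python3 -c "
from h import *
go(rw(-59,-225,224),-77.31)"
```

```text
eef [ 0.4705 -0.2253  0.224 ] yaw 12.73 units [ 3.72  3.29 -0.  ] turn 18.01
```

```bash
python3 -m crank '[[[0,0.8,0,2],[0,1.6,0,4],[0.6,2.4,0,6],[1.2,3,0,8],[1.8,3.3,0,10],[2.4,3.3,0,12],[3,3.3,0,14],[3.5,3.3,0,16],[3.7,3.3,0,17.5],[3.72,3.3,0,18],[3.72,3.3,0,18],[3.72,3.3,0,18]]]'
python3 -m crank '[[[0,0,0,0],[0,0,0,0],[0,0,0,0]]]'
python3 - <<'E'
from h import *
print(tcp())
RACK[:]=[E((-145,-220,6),(-145,0,6)),E((-112,0,24),(-112,60,24)),E((-6,0,24),(-6,60,24)),E((-145,-230,6),(-110,-230,6))]
q=wfit(np.r_[rw(-59,-142,0)[:2],rk[2]],rackedges=(0,1,2),save="pics/w4.png")
E
```

```text
t: 9.45
eef_pos: [0.58, -0.2853, 0.2246]
ee_rot: [3.141, 0.0, -1.347]
force: [0.5, -0.6, 0.2]
width: 0.0379
gripper_force: 0.0
t: 9.82
eef_pos: [0.5801, -0.2854, 0.2254]
ee_rot: [-3.142, -0.0, -1.348]
force: [0.5, -0.3, 0.2]
width: 0.0377
gripper_force: 0.0
(array([ -58.2, -225.5,  -89.9,  225.4]), array([ 0.5, -0.3,  0.2]))
box wrist [ -57.47 -142.26    1.98] [2.25, 1.72, 2.92, 2.64]
rack wrist shift [ 3.10060e+02 -1.37627e+03 -3.00000e-02] [0.0, 0.0, 0.0] box in it [ -58.37 1268.46    2.01]
```

View pics/w4.png

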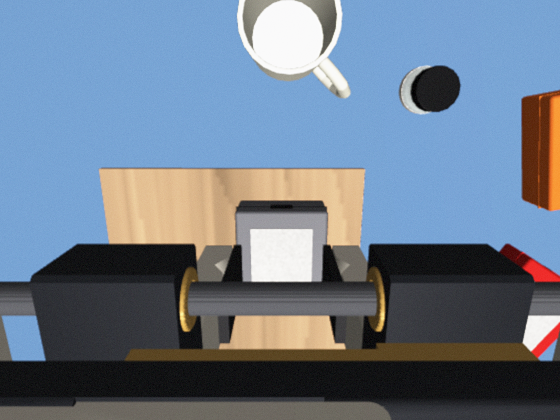

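Here the wrist camera looks backwards. The box shows between the fingers, with its rear edge at about row 207, columns 237–327, and the board's rear edge at row 168. I'll fit only the edges that are visible.

```bash
python3 - <<'E'
from h import *
RACK[:]=[E((-145,-230,6),(135,-230,6)),E((-145,-225,6),(-145,-160,6)),E((135,-225,6),(135,-160,6))]
SB=[E((-45,-55,51),(-45,-10,51)),E((45,-55,51),(45,-10,51)),E((-40,-55,6),(40,-55,6))]
q=wfit(np.r_[rw(-59,-142,0)[:2],rk[2]],SB,w=3,rackedges=(0,1,2))
q=wfit(np.r_[rw(-59,-142,0)[:2],rk[2]],SB,w=5,rackedges=())
p,d=arm.grab_frame('top');im=np.ascontiguousarray(p[:,:,::-1]);cv2.imwrite("pics/t2.png",im)
b=cv2.cvtColor(im,cv2.COLOR_BGR2LAB)[...,2]
q0=np.r_[rw(-59,-142,0)[:2],rk[2]]
Q,e=icp(b,box_edges(q0),q0,w=4);print(torack(rk,Q,Q[2]),e)
X=cloud(d);w=np.zeros((420,560),bool);w[165:235,335:415]=1;w&=(X[...,2]>.045)&(X[...,2]<.06)
print(w.sum())
z=cv2.resize(im[110:280,210:430],None,fx=3.5,fy=3.5,interpolation=cv2.INTER_CUBIC);cv2.imwrite("pics/t2c.png",z)
E
```

```text
box wrist [-5.5980e+01 -1.4207e+02 -8.0000e-02] [0.81, 0.91, 0.03]
rack wrist shift [ 1.83 -1.93 -0.02] [0.07, 0.06, 0.04] box in it [-5.7290e+01 -1.3982e+02 -5.0000e-02]
box wrist [-5.598e+01 -1.421e+02 -1.000e-01] [1.28, 1.06, 0.04]
[ -54.62594195 -170.03356803    4.6969454 ] [1.93, 1.76, 1.91, 1.97]
0
```

View pics/t2c.png

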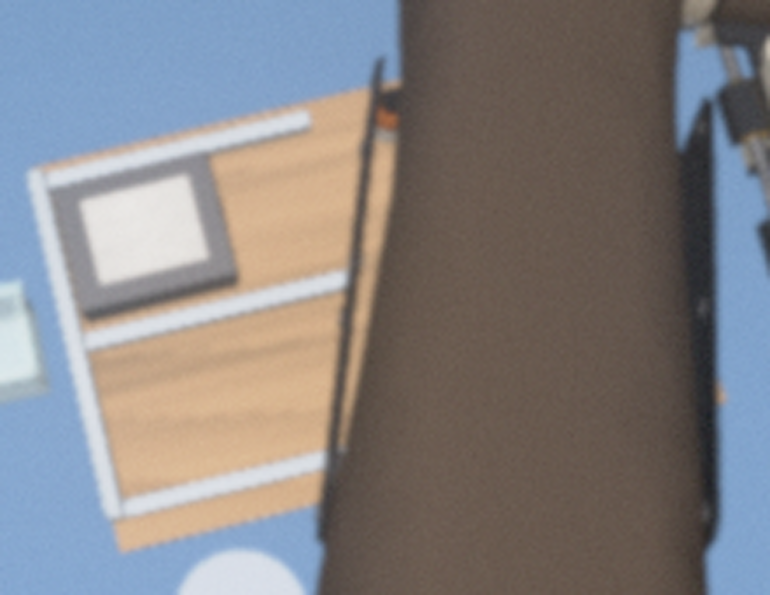

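The wrist frame gives the box relative to the rack at x ≈ -57.5 mm and yaw ≈ 0°, so it is centred to 1.5 mm with 8 mm to spare. Next I'll go down behind it.

```bash
python3 -m crank '[[[0,0,2.2,0],[0,0,4.4,0],[0,0,6.4,0],[0,0,7.6,0],[0,0,8.1,0],[0,0,8.2,0],[0,0,8.2,0],[-0.15,0,8.2,0],[-0.3,0,8.2,0],[-0.4,0,8.2,0],[-0.4,0,8.2,0]]]'
python3 -c "
from h import *
print(tcp());go(rw(-58.4,-140,20),-77.31)"
```

```text
t: 11.4
eef_pos: [0.5781, -0.2753, 0.0206]
ee_rot: [-3.141, -0.0, -1.348]
force: [1.1, -0.6, -0.4]
width: 0.0376
gripper_force: 0.0
(array([ -58. , -215.2,  -89.9,   20.6]), array([ 1.1, -0.6, -0.4]))
eef [ 0.5781 -0.2753  0.0206] yaw -77.23 units [-3.01  0.01  0.02] turn 0.02
```

```bash
python3 -m crank '[[[-0.1,0,0,0],[-0.2,0,0,0],[-0.3,0,0,0],[-0.4,0,0,0],[-0.5,0,0,0],[-0.65,0,0,0],[-0.8,0,0,0],[-1,0,0,0],[-1.2,0,0,0],[-1.4,0,0,0],[-1.55,0,0,0],[-1.6,0,0,0]]]'
python3 -c "
from h import *
print(tcp())"
python3 -m crank '[[[-0.1,0,0,0],[-0.25,0,0,0],[-0.45,0,0,0],[-0.65,0,0,0],[-0.85,0,0,0],[-1.05,0,0,0],[-1.2,0,0,0],[-1.25,0,0,0],[-1.25,0,0,0]]]'
python3 - <<'E'
from h import *
print(tcp());go(rw(-58.4,-140,20),-77.31)
p,d,pr,c=wcam();cv2.imwrite("pics/w5.png",p[:,:,::-1])
p,d=arm.grab_frame('top');im=np.ascontiguousarray(p[:,:,::-1]);s,_=arm.grab_frame('scene')
a=cv2.resize(im[110:280,190:430],(565,400),interpolation=cv2.INTER_CUBIC);cv2.imwrite("pics/t3.png",im)
cv2.imwrite("pics/s3.png",cv2.resize(s[130:290,150:370,::-1],None,fx=3.5,fy=3.5,interpolation=cv2.INTER_CUBIC))
E
```

```text
t: 12.9
eef_pos: [0.5691, -0.2363, 0.0203]
ee_rot: [3.142, -0.0, -1.348]
force: [0.0, -0.7, -0.6]
width: 0.0377
gripper_force: 0.6
(array([ -58.1, -175.2,  -89.9,   20.3]), array([ 0. , -0.7, -0.6]))
t: 14.02
eef_pos: [0.5621, -0.2059, 0.0203]
ee_rot: [3.141, 0.0, -1.348]
force: [-0.2, -0.4, 0.3]
width: 0.0375
gripper_force: 0.0
(array([ -58.3, -144. ,  -89.9,   20.3]), array([-0.2, -0.4,  0.3]))
eef [ 0.5621 -0.2059  0.0203] yaw -77.26 units [-0.16  0.    0.01] turn 0.01
```

View pics/s3.png

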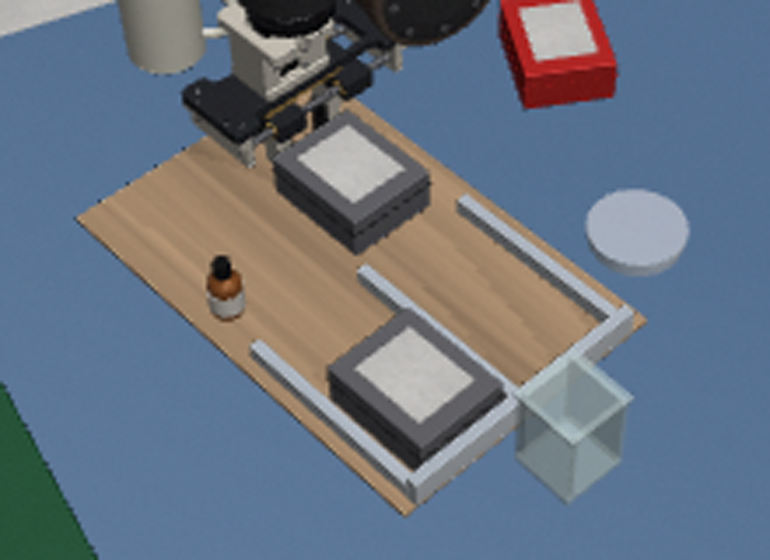

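The scene crop shows the box standing square on the board, its front just before the mouth of the near lane. The rail mouths are at (463,203) and (365,270), and nothing is touching. I'll check its centring with this camera before it enters.

```bash
cat >> h.py <<'E'
def sfit(b0,full=True):
    global c0
    C=arm.get_calibration("scene");c=-C["R"].T@C["t"]
    p,_=arm.grab_frame("scene");im=np.ascontiguousarray(p[:,:,::-1]);b=cv2.cvtColor(im,cv2.COLOR_BGR2LAB)[...,2]
    pr=lambda X:(lambda q:q[:,:2]/q[:,2:])((np.atleast_2d(X)@C["R"].T+C["t"])@C["mtx"].T)
    RE=[E((-145,-150,6),(-145,200,6)),E((135,-220,0),(135,190,0)),E((-124,0,24),(-124,180,24)),E((-6,0,24),(-6,70,24)),E((53+53+0,0,24),(53+53,30,24)),E((-145,200,0),(-130,200,0))]
    RE=RE[:3]+[RE[5]]
    r,e=icp(b,RE,rk,w=3,prj=pr);print("scene rack shift",np.round((r-rk)*[1e3,1e3,57.3],2),e)
    q=np.array(b0)+np.r_[(r-rk)[:2],0];BE=[E((-45,-50,51),(-45,50,51)),E((45,-50,6),(45,50,6)),E((-40,55,6),(40,55,6))]
    q,e=icp(b,BE,q,w=3,prj=pr);print("box in rack (scene)",torack(r,q,q[2]).round(2),e)
    for T in(("-x",0),("+x",1)):pass
    return im,pr,r,q
E
python3 - <<'E'
from h import *
b0=np.r_[rw(-58,-78,0)[:2],rk[2]]
im,pr,r,q=sfit(b0)
# wrist: side edges of box seen between fingers and board edges
RACK[:]=[E((-145,-230,6),(135,-230,6)),E((-145,-225,6),(-145,-190,6)),E((135,-225,6),(135,-190,6))]
p,d,pw,c=wcam()
b=cv2.cvtColor(np.ascontiguousarray(p[:,:,::-1]),cv2.COLOR_BGR2LAB)[...,2]
print(icp(b,RACK,rk,w=4,prj=pw), [pw(rw(-58-s*45,-78-55+k,51)).round(0).tolist() for s in(1,-1) for k in(0,40)])
E
```

```text
scene rack shift [-1.02 -0.3   0.42] [0.58, 0.26, 1.81, 0.04]
box in rack (scene) [-61.69 -77.56  -0.51] [1.92, 1.02, 0.06]
(array([ 0.58871414, -0.05430444,  0.22202066]), [0.07, 0.06, 0.01]) [[[396.0, 321.0]], [[388.0, 402.0]], [[173.0, 321.0]], [[180.0, 402.0]]]
```

```bash
cat >> h.py <<'E'
def tfit(b0,lo=-50,w=4):
    p,d=arm.grab_frame("top");im=np.ascontiguousarray(p[:,:,::-1]);b=cv2.cvtColor(im,cv2.COLOR_BGR2LAB)[...,2]
    D=cloud(d)
    def vis(y,x,z):
        u=proj(place(b0,np.array([[x,y,z]])/1e3))[0].round().astype(int);return D[u[1],u[0],2]<.065 and d[u[1],u[0]]>0
    ys=[y for y in range(-50,51,5) if all(vis(y,x,51) for x in(-40,0,40))];print("visible y",ys[:1],ys[-1:])
    if not ys: return
    y0=ys[0]+4
    BE=[E((45,y0,51),(45,52,51)),E((-45,y0,6),(-45,52,6)),E((-42,55,6),(42,55,6))]
    r,e=icp(b,[E((-145,50,6),(-145,185,6)),E((135,50,6),(135,185,6)),E((6,20,24),(6,185,24)),E((-112,20,24),(-112,185,24))],rk,w=2,prj=proj)
    print("rack shift",np.round((r-rk)*[1e3,1e3,57.3],2),e)
    q,e=icp(b,BE,b0,w=w);print("box top",torack(rk,q,q[2]).round(2),e);return q
E
python3 - <<'E'
from h import *
tfit(np.r_[rw(-58.4,-78,0)[:2],rk[2]]);tfit(np.r_[rw(-60,-78,0)[:2],rk[2]],w=3)
E
```

```text
visible y [-30] [10]
rack shift [ 9.0640790e+04 -4.0249815e+05 -1.2400000e+00] [0.0, 0.0, 0.0, 0.0]
box top [ -56.36 -102.53    3.09] [0.51, 0.71, 1.66]
visible y [-30] [10]
rack shift [ 7.505780e+03 -3.333778e+04 -8.500000e-01] [0.0, 0.0, 0.0, 0.0]
box top [-58.14 -79.21  -1.32] [0.52, 1.17, 1.56]
```

```bash
python3 -m crank '[[[0.3,0,0,0],[0.7,0,0,0],[0.8,0,-0.5,0],[0.8,0,-2.5,0],[0.8,0,-4.8,0],[0.8,0,-7,0],[0.2,0,-8.2,0],[-2,0,-8.2,0],[-4.2,0,-8.2,0],[-6.2,0,-8.2,0],[-7.3,0,-8.2,0],[-7.6,0,-8.2,0]]]'
python3 -m crank '[[[0,0,0,0],[0,0,0,0],[0,0,0,0]]]'
python3 - <<'E'
from h import *
print(tcp())
p,d,pr,c=wcam();im=p[:,:,::-1].copy()
b=cv2.cvtColor(im,cv2.COLOR_BGR2LAB)[...,2]
RE=[E((-112,0,24),(-112,30,24)),E((-6,0,24),(-6,30,24)),E((-145,-150,6),(-145,30,6)),E((-124,0,24),(-112,0,24)),E((-6,0,24),(6,0,24))]
r,e=icp(b,RE,rk+[.0014,-.0018,0],w=5,prj=pr);print("rack",np.round((r-rk)*[1e3,1e3,57.3],2),e)
q0=np.r_[rw(-58,-78,0)[:2],rk[2]]+np.r_[(r-rk)[:2],0]
q,e=icp(b,TOP,q0,w=5,prj=pr);print("box",torack(r,q,q[2]).round(2),e)
def draw(pose,edges,col):
    for A,B in edges: u=pr(place(pose,np.array([A,B])));cv2.line(im,*[tuple(int(v) for v in x) for x in u.round()],col,1)
draw(r,RE,(0,0,255));draw(q,TOP,(0,255,0));cv2.imwrite("pics/w6.png",im)
E
```

```text
t: 15.88
eef_pos: [0.5202, -0.0196, 0.2265]
ee_rot: [-3.14, 0.0, -1.346]
force: [-1.4, -0.4, -0.2]
width: 0.0378
gripper_force: 0.0
t: 16.25
eef_pos: [0.5205, -0.0217, 0.2252]
ee_rot: [3.141, -0.0, -1.35]
force: [-0.1, -0.5, 0.4]
width: 0.0376
gripper_force: 0.0
(array([-58.5,  44.9, -90. , 225.2]), array([-0.1, -0.5,  0.4]))
rack [ 1.79 -2.31 -0.02] [1.74, 2.01, 0.06, 0.31, 0.35]
box [-5.741e+01 -7.575e+01 -3.000e-02] [0.14, 0.18, 0.48, 0.41]
```

View pics/w6.png

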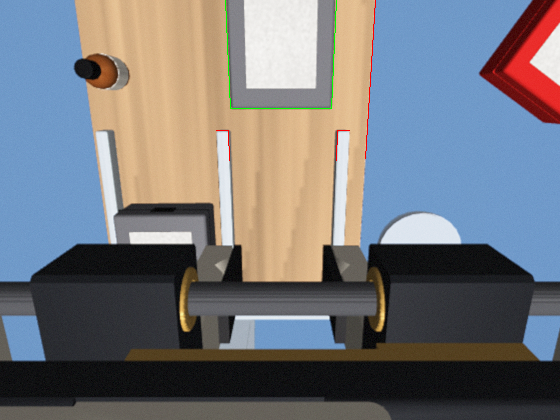

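The wrist view shows both rail mouths at (223,131) and (344,131), and the box front at row 107, columns 231–331. The box is square and within about 1.6 mm of the lane's middle. Next I'll go back behind it and push it home.

```bash
python3 -m crank '[[[2.3,0,0,0],[4.6,0,0,0],[6.8,0,0,0],[7.9,0,0,0],[8.3,0,0,0],[8.3,0,0,0],[8.3,0,2.2,0],[8.3,0,4.4,0],[8.3,0,6.6,0],[8.3,0,7.9,0],[8.3,0,8.2,0],[8.3,0,8.2,0]]]'
python3 -c "
from h import *
print(tcp());go(rw(-58.0,69,20),-77.31)"
```

```text
t: 17.8
eef_pos: [0.5667, -0.2226, 0.0211]
ee_rot: [-3.141, -0.0, -1.347]
force: [-0.2, 0.5, 0.4]
width: 0.0375
gripper_force: 0.0
(array([ -57.5, -161.3,  -89.9,   21.1]), array([-0.2,  0.5,  0.4]))
eef [ 0.5667 -0.2226  0.0211] yaw -77.19 units [-9.21  0.    0.04] turn 0.02
```

```bash
python3 -m crank '[[[-0.2,0,0,0],[-0.45,0,0,0],[-0.6,0,0,0],[-0.7,0,0,0],[-0.8,0,0,0],[-0.95,0,0,0],[-1.15,0,0,0],[-1.35,0,0,0],[-1.55,0,0,0],[-1.75,0,0,0],[-1.95,0,0,0],[-2.15,0,0,0]]]'
python3 -m crank '[[[-0.2,0,0,0],[-0.4,0,0,0],[-0.6,0,0,0],[-0.8,0,0,0],[-1,0,0,0],[-1.2,0,0,0],[-1.4,0,0,0],[-1.6,0,0,0],[-1.8,0,0,0],[-2,0,0,0],[-2.15,0,0,0],[-2.2,0,0,0]]]'
python3 - <<'E'
from h import *
print(tcp());go(rw(-58.0,60,20),-77.31)
s,_=arm.grab_frame('scene');cv2.imwrite("pics/s4.png",s[:,:,::-1])
E
```

```text
t: 19.3
eef_pos: [0.5542, -0.1704, 0.0203]
ee_rot: [3.142, 0.0, -1.348]
force: [1.0, -3.1, 1.3]
width: 0.0375
gripper_force: 1.5
t: 20.8
eef_pos: [0.542, -0.1169, 0.0203]
ee_rot: [3.141, 0.0, -1.348]
force: [0.4, -1.4, 1.1]
width: 0.0376
gripper_force: 1.4
(array([-58.3, -52.7, -89.9,  20.3]), array([ 0.4, -1.4,  1.1]))
eef [ 0.542  -0.1169  0.0203] yaw -77.25 units [-4.51 -0.02  0.01] turn 0.01
```

```bash
python3 -m crank '[[[-0.15,0,0,0],[-0.35,0,0,0],[-0.55,0,0,0],[-0.75,0,0,0],[-0.95,0,0,0],[-1.15,0,0,0],[-1.35,0,0,0],[-1.55,0,0,0],[-1.75,0,0,0],[-1.95,0,0,0],[-2.15,0,0,0],[-2.3,0,0,0]]]'
python3 -m crank '[[[-0.2,0,0,0],[-0.4,0,0,0],[-0.6,0,0,0],[-0.8,0,0,0],[-1,0,0,0],[-1.2,0,0,0],[-1.4,0,0,0],[-1.6,0,0,0],[-1.8,0,0,0],[-1.95,0,0,0],[-2.1,0,0,0],[-2.15,0,0,0]]]'
python3 - <<'E'
from h import *
print(tcp());go(rw(-58.3,66.8,20),-77.31)
E
```

```text
t: 22.35
eef_pos: [0.5294, -0.0607, 0.0203]
ee_rot: [3.142, 0.0, -1.348]
force: [0.2, -0.4, -0.8]
width: 0.0379
gripper_force: 0.6
t: 23.85
eef_pos: [0.5176, -0.0084, 0.0203]
ee_rot: [-3.142, 0.0, -1.348]
force: [-0.1, -1.1, -1.4]
width: 0.0379
gripper_force: 0.7
(array([-58.4,  58.5, -89.9,  20.3]), array([-0.1, -1.1, -1.4]))
eef [ 0.5176 -0.0084  0.0203] yaw -77.25 units [-0.33 -0.    0.01] turn 0.01
```

Now the last few millimetres, in small steps, watching the force.

```bash
python3 -m crank '[[[-0.05,0,0,0],[-0.1,0,0,0],[-0.15,0,0,0],[-0.2,0,0,0],[-0.23,0,0,0],[-0.26,0,0,0]]]'
python3 -m crank '[[[-0.02,0,0,0],[-0.04,0,0,0],[-0.06,0,0,0]]]'
python3 -m crank '[[[-0.02,0,0,0],[-0.04,0,0,0]]]'
python3 -c "
from h import *
print(tcp())"
```

```text
t: 24.6
eef_pos: [0.5162, -0.0022, 0.0203]
ee_rot: [-3.141, -0.0, -1.348]
force: [0.4, -1.8, -0.6]
width: 0.0377
gripper_force: 0.8
t: 24.98
eef_pos: [0.5159, -0.0008, 0.0203]
ee_rot: [-3.142, -0.0, -1.348]
force: [0.4, -1.8, -0.4]
width: 0.0373
gripper_force: 0.8
t: 25.22
eef_pos: [0.5156, 0.0001, 0.0203]
ee_rot: [3.141, -0.0, -1.348]
force: [1.1, -4.7, 0.0]
width: 0.0378
gripper_force: 2.5
(array([-58.5,  67.2, -90. ,  20.3]), array([ 1.1, -4.7,  0. ]))
```

```bash
python3 -m crank '[[[-0.02,0,0,0],[-0.02,0,0,0]]]'
python3 -m crank '[[[-0.02,0,0,0],[-0.02,0,0,0]]]'
python3 -c "
from h import *
print(tcp())"
```

```text
t: 25.48
eef_pos: [0.5156, 0.0001, 0.0204]
ee_rot: [3.141, -0.001, -1.349]
force: [1.3, -5.9, -1.0]
width: 0.0381
gripper_force: 3.2
t: 25.72
eef_pos: [0.5155, 0.0001, 0.0204]
ee_rot: [3.141, -0.001, -1.349]
force: [3.5, -9.7, -0.2]
width: 0.0377
gripper_force: 5.0
(array([-58.5,  67.3, -90. ,  20.4]), array([ 3.5, -9.7, -0.2]))
```

The TCP has stopped moving while the force has risen to 10 N, so the box is hard against the stop. I'll back off straight, lift, move clear and check.

```bash
python3 -m crank '[[[0.1,0,0,0],[0.4,0,0,0],[1,0,0,0],[1.8,0,0,0],[2.4,0,-0.5,0],[2.6,0,-2,0],[2.8,0,-4.2,0],[3,0,-6.4,0],[4.5,0,-8,0],[6.8,0,-8.2,0],[9,0,-8.2,0],[11,0,-8.2,0]]]'
python3 -m crank '[[[1,0,0,0],[1.5,0,0,0],[1.5,0,0,0],[1.5,0,0,0]]]'
python3 - <<'E'
from h import *
print(tcp())
p,d=arm.grab_frame("top");im=np.ascontiguousarray(p[:,:,::-1]);b=cv2.cvtColor(im,cv2.COLOR_BGR2LAB)[...,2]
q0=np.r_[rw(-58,135,0)[:2],rk[2]]
q,e=icp(b,[E((45,-50,51),(45,40,51)),E((-45,-50,6),(-45,50,6)),E((-42,-55,51),(42,-55,51))],q0,w=3);print("box",torack(rk,q,q[2]).round(2),e)
c=cv2.resize(im[110:280,190:430],None,fx=3.3,fy=3.3,interpolation=cv2.INTER_CUBIC)
cv2.imwrite("pics/end.png",c)
E
```

```text
t: 27.22
eef_pos: [0.576, -0.2696, 0.2267]
ee_rot: [-3.14, -0.0, -1.349]
force: [0.6, 0.0, 0.2]
width: 0.0378
gripper_force: 0.0
t: 27.72
eef_pos: [0.5842, -0.3028, 0.2257]
ee_rot: [-3.141, 0.0, -1.348]
force: [0.0, -0.4, 1.3]
width: 0.0377
gripper_force: 0.0
(array([ -58.1, -243.4,  -89.9,  225.7]), array([ 0. , -0.4,  1.3]))
box [-6.6140e+01  1.3545e+02  4.0000e-02] [1.98, 0.49, 0.11]
```

View pics/end.png

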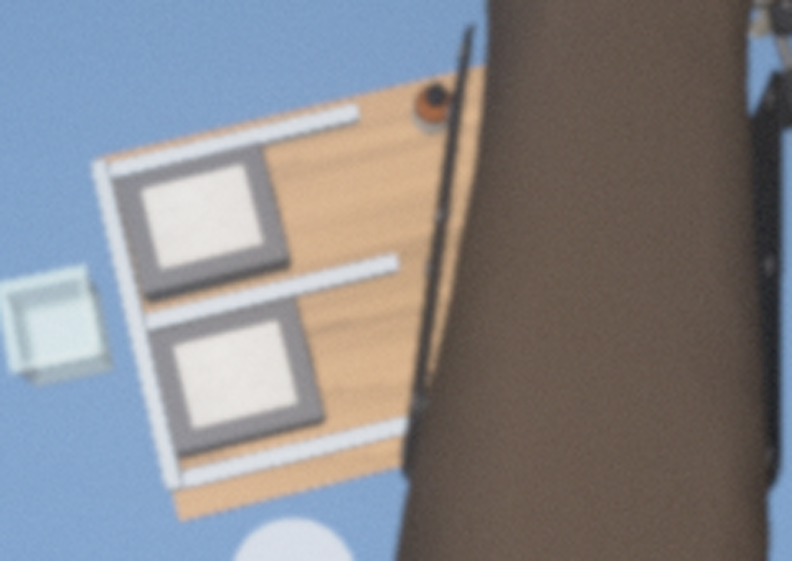

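The end view shows the box square against the stop at about (240,375), with board visible between it and the near rail. The fit gives y = 135.4 mm and yaw 0.04°. Its lateral value is unreliable because it picked up the rail edge. The parked box, bottle, jar and dish stand where they were.

```bash
python3 -c "
from station import arm
print(arm.job_done())"
```

```text
the job is handed in; nothing more can be done
None
```

I pushed the slide box down the near lane until it stood square against the end stop, backed the arm clear, and handed the job in at about 28 s; I saw no sign of rail contact, but did not get a reliable final measurement of the side gaps.

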